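Lock a decoder into its transport cradle

TASK

Put the red-striped decoder into the grey transport cradle, flat on its bed between the corner guides (set it down, do not drop it), then swing the yellow hold-down bar over it until it rests fully home on the catch with the pin through its slot. Then lift the orange locking collar up off its hook and put it over the catch pin, all the way down on the bar. Leave the other decoder, the screwdriver and the splitter box where they are.

Things in the scene. Friction and masses are not known exactly. Their poses are not given: they have to be found in the camera images.
- decoder: Loose black box with two RED strips on top, 100 (x) x 62 (y) x 40 (z) mm, 0.25 to 0.5 kg. Origin: centre of its underside; z up. It is gripped across its 62 mm width (y). It may go into the cradle either way round.
- spare: Same loose box with two BLUE strips, a bystander that must stay. Origin: centre of its underside. Which of two places it and the red one stand in varies.
- cradle: Grey cradle fixed to the bench: base plate 220 (x) x 100 (y) x 6 mm. Origin: centre of the plate's underside, z up. x runs along its length from the hinge end (-x) to the catch end (+x). 80 mm out at +x a catch block (30 x 24 mm, top 49 mm above the bench) carries the upright catch pin.
- cradle_bed (a point): Where the centre of the decoder's underside belongs: top of the plate, 6 mm above the bench, over the cradle's origin; the decoder lies lengthwise along the cradle's x. Four L-shaped corner guides, 14 mm high above the plate, leave it 4 mm play all round; they are open for 68 mm in the middle of the two long sides, where the fingers go.
- bar_hinge (a point): Hinge axis of the yellow bar, on the cradle at x = -80 mm, y = 0, 52 mm above the bench; the axis runs along the cradle's y, between two steel cheeks (20 mm long in x, 41 mm over both in y, tops 62 mm above the bench).
- bar (a joint): Angle of the yellow hold-down bar, rad: 0 = closed, level along the cradle's +x at 52 mm height, resting on the catch (hard stop); pi/2 = upright; more = leaning back, away from the catch; stop at 2.4. Starts at 1.75 to 2.1. Stiff hinge (0.2 N m friction): it stays where it is left and must be pushed all the way down (under 2 N near its end).
- bar_end (a point): Free end of the bar, 184 mm from the hinge, at mid thickness. The bar is a straight flat strip 5 mm thick, 24 mm wide, widening to 30 mm over the last 40 mm, where a slot 28 x 12 mm (centre 160 mm from the hinge) takes the catch pin. Closed, its underside is 3.5 mm above the seated decoder.
- pin_seat (a point): Point on the catch pin's axis, level with the closed bar's upper face, 54.5 mm above the bench: here the collar's underside must come to rest. The pin is steel, upright, 10 mm thick with a tapered tip, and rises 30 mm above this point.
- collar: Loose orange collar (short tube), 34 mm outside, 16 mm bore, 28 mm high, about 60 g. Origin: centre of its underside, z up along its bore. It starts hanging upright on the hook's prong.
- hook_tip (a point): Top of the hook's upturned steel prong (10 mm thick, tapered tip). The collar sits on a 26 mm disc 35 mm below this point, 100 mm above the bench, the prong through its bore.
- hook: Hook stand fixed to the bench; origin on the bench below the prong. From the prong a thin arm runs 50 mm to its +x, 92 mm above the bench, to an upright rod that ends under 100 mm; base plate 100 x 90 x 8 mm. Nothing stands higher than the prong.
- screwdriver: Loose screwdriver lying on the bench, a bystander; about 0.2 m long; origin under it.
- splitter: Loose silver splitter box 60 x 120 x 26 mm, a bystander; origin: centre of its underside.

How it is judged:
On the way, in this order (a step that is already met when the one before it is completed fails the run):
1. the red-striped decoder lies flat on the cradle's bed between the guides (x of decoder in the frame of cradle between -0.008 and 0.008 m and y of decoder in the frame of cradle between -0.008 and 0.008 m and z of decoder in the frame of cradle between 0.002 and 0.01 m and angle between decoder's own z axis and vertical below 0.08 rad and angle between the x axis of decoder and the x axis of cradle, either way round below 0.2 rad), for 0.2 s.
2. the bar is swung fully home on its catch, the decoder under it (all of step 1 and value of joint bar below 0.04 rad), for 0.2 s.
3. the collar is lifted clear above the hook's prong (z of collar in the frame of hook_tip above 0.002 m), for 0.1 s.
At the end, for the whole second after the job is handed in: Decoder flat in the cradle, lengthwise, within 8 mm of centre; bar under 0.04 rad; collar at rest upright on the pin, underside within 5 mm of the closed bar's top, centre within 6 mm of the pin axis; other decoder, screwdriver and splitter moved under 30 mm (all of step 2 and horizontal distance between collar and pin_seat below 0.006 m and z of collar in the frame of pin_seat between -0.005 and 0.005 m and angle between collar's own z axis and vertical below 0.15 rad and linear speed of each of collar, decoder below 0.02 m/s and distance of each of spare, screwdriver, splitter from where it was at the start of the episode below 0.03 m); the robot touches nothing.
It fails at once if the blue-striped decoder is shifted by more than 30 mm (distance of spare from where it was at the start of the episode above 0.03 m).
It fails at once if the screwdriver is shifted by more than 30 mm (distance of screwdriver from where it was at the start of the episode above 0.03 m).
It fails at once if the splitter box is shifted by more than 30 mm (distance of splitter from where it was at the start of the episode above 0.03 m).
It fails at once if the decoder is dropped (falls free of the fingers faster than 0.6 m/s) (contact force between the fingers and decoder below 0.05 N and linear speed of decoder above 0.6 m/s).
It also fails if it takes over 72 s, if anything falls off the work surface, if the arm or the gripper's body presses on something with over 40 N, if the wrist force passes 120 N, or if a joint passes its speed limit or range.

ROBOT

A 7-joint arm with a two-finger parallel gripper is mounted at the origin on the work surface. World frame = base frame: x ahead of the robot, y to its left, z up, the work surface at z = 0. Lengths are in m, angles in rad, forces in N, time in s.
With the tool pointing down it reaches from about 0.4 to 0.875 m from the base axis. Payload 4.4 kg.
Tool frame: the origin (TCP) lies midway between the tips of the shut fingers; the grasp point (between the pads) lies 19 mm behind it; y points along the fingers, x is the direction in which the jaws open and shut, and the axes are right-handed (so a half turn about y gives the same grasp; the last joint's range is limited). The gripper opens to 85 mm and grips with 20 to 120 N. Pads are 22 mm wide; open, the fingers measure 114 mm over their backs; the gripper's body (76 mm by 85 mm) begins 54 mm behind the grasp point. The pads swing forward as they close: fully open they stand 13 mm farther back than shut.
Start: joints at [-1.241, 0.628, 0.038, 1.517, -0.027, 0.996, -0.02], TCP at [0.251, 0.6, 0.231] pointing down, gripper open.
Joint ranges: [-3.06, 3.06], [-0.37, 2.12], [-1.25, 1.32], [0.18, 2.47], [-1.1, 4.24], [0.23, 1.98], [-2.94, 2.94]. Speed limits (rad/s): [2.57, 2.57, 3.14, 3.14, 3.14, 3.14, 3.14].

INTERFACE

Orientations are given as [roll, pitch, yaw] about the fixed x, y, z axes, in that order (R = Rz(yaw) Ry(pitch) Rx(roll)).
In Python, from bench import sense, capture, get_calibration, hand_in gives the robot as it stands.
- The arm moves only by the tool drive_tool, never from a script. Its arguments are lists of equal length, an entry for each row: "claw": the opening, from -1 (shut) to 1 (fully open); "slide": the shift along the world's x, y, z in mm, a list of three; "roll": the turn about the world's z in degrees. A call has 1 to 10 rows; each row is the pose to reach, as a shift and turn from the pose commanded when the call began; what a row does not reach only later rows make up. A row lasts 1/12 s, in which the tool goes at most 41.7 mm and 7.16 degrees, less where a joint would pass 70% of its speed; a pose out of reach is approached as far as the arm can. A call with a gripper value outside its range is refused whole. The fingers move at their own pace and stop on an object; "grip_force" is the grip in N (left out, the last holds). Time passes only in rows, so rows that repeat a pose let the fingers close. It gives the time, the measured TCP pose, the force and the opening at its end, in the units of the state.
- sense(): the state, without advancing time (a new reading comes with each control period).
- capture(name): name is "scene" or "side" or "wrist"; returns (picture, depth): 384x512x3 uint8, red, green, blue; 384x512 float32, m along the optical axis (not along the pixel's ray), 0 where there is no reading.
- get_calibration(name): a dict with "fx", "fy", "cx", "cy" (pixels), "distortion" ([k1, k2, p1, p2, k3] as OpenCV has them; the pictures are not rectified), "eye" and "orientation" of the camera in the world; the wrist camera has in their place "tool_from_camera" (4x4, takes a point from camera to tool coordinates, whose origin is the TCP and whose axes are the tool frame's). Camera axes: x right, y up, looking along -z (the intrinsics and any distortion apply to the point x, -y, -z); pixel columns grow to the right and rows downward; lengths in m; the calibration is good to about 2 mm. A picture is of the moment at which its call begins: read the wrist's pose just before it. get_calibration takes no time and is no camera call.
- hand_in(): hands the job in, once; it reports no verdict.
The state is a dict: "t": time; "joints": joint angles; "qd": joint speeds; "joint_efforts": joint torques, N m; "position": TCP position; "tool_rot": TCP orientation; "ft_force": force on the tool from outside, world axes, zero at the start; "torque": the same for the moment, N m; "grip_width": finger opening in m.
Only numpy, scipy, OpenCV 4.12 (cv2) and the standard library are available. Lean on these libraries where they do the work, as an engineer would, in place of code of your own. Each camera call takes 0.05 s, during which the arm holds its last target. There are 200 camera calls.

## Working session

There is one attempt and no reset: what is moved stays moved. The work goes in short steps, Python scripts to look and compute and a tool call to move; the robot and the scene stay as the last step left them, time stands still between calls to the robot, and variables do not carry over. Pictures are saved under pics/ and viewed, about 8 in all and at most 12, crops included, and the job is handed in when it is done.

Besides the shell and the picture viewer there is one more tool, called after "Request:" as a command line: name --pt "numbers of a row" for each row, then --argument value for the rest. drive_tool: Moves the arm, as the interface text tells. Its arguments: {"type":"object","properties":{"claw":{"type":"array","items":{"type":"number"}},"slide":{"type":"array","items":{"type":"array","items":{"type":"number"}}},"roll":{"type":"array","items":{"type":"number"}},"grip_force":{"type":"number"}},"required":["claw","slide","roll"]}

```bash
mkdir -p pics; cat > h.py <<'E'
import numpy as np, cv2
from scipy.spatial.transform import Rotation as R
from bench import sense, capture, get_calibration, hand_in
def cam(name):
    s=sense(); c=get_calibration(name); im,d=capture(name)
    K=np.array([[c['fx'],0,c['cx']],[0,c['fy'],c['cy']],[0,0,1.]]); D=np.array(c['distortion'],float)
    if name=='wrist':
        T=np.eye(4); T[:3,:3]=R.from_euler('xyz',s['tool_rot']).as_matrix(); T[:3,3]=s['position']
        T=T@np.array(c['tool_from_camera'])
    else:
        T=np.eye(4); o=np.array(c['orientation'],float)
        T[:3,:3]=o if o.shape==(3,3) else R.from_euler('xyz',o).as_matrix(); T[:3,3]=c['eye']
    return im,d,K,D,T
def cloud(d,K,D,T):
    v,u=np.mgrid[:d.shape[0],:d.shape[1]]
    n=cv2.undistortPoints(np.stack([u.ravel(),v.ravel()],1).astype(np.float64)[:,None],K,D)[:,0]
    z=d.ravel(); P=np.stack([n[:,0]*z,-n[:,1]*z,-z],1)@T[:3,:3].T+T[:3,3]
    P[z<=0]=np.nan
    return P.reshape(d.shape+(3,))
def save(n,im): cv2.imwrite('pics/'+n,im[:,:,::-1])
E
python3 - <<'E'
from h import *
print(sense())
ims=[]
for n in('scene','side'):
    c=get_calibration(n);print(n,c['eye'],c['orientation'],c['fx'])
    im,d,K,D,T=cam(n); np.savez(n+'0.npz',im=im,P=cloud(d,K,D,T)); save(n+'0.png',im)
im,d,K,D,T=cam('wrist'); np.savez('wrist0.npz',im=im,P=cloud(d,K,D,T)); save('wrist0.png',im)
print(get_calibration('wrist'))
E
```

```text
{'t': 0.0, 'joints': array([-1.2407749 ,  0.62933758,  0.03843069,  1.51836198, -0.0270295 ,
        0.99632575, -0.01998377]), 'qd': array([ 6.02728701e-04,  1.21328261e-04, -5.36772662e-04, -5.69639418e-05,
        1.79212647e-03,  1.41721694e-04,  2.16976340e-04]), 'joint_efforts': array([ 3.24473349e-04, -5.63392246e+01,  1.22679893e+00, -1.93437624e+01,
        1.12134629e-02,  1.06359611e-02,  1.01430152e-05]), 'position': array([0.25033396, 0.5991769 , 0.23039635]), 'tool_rot': array([-1.57078988,  0.00191544,  1.17498432]), 'ft_force': array([-0.66246887,  0.3002132 ,  0.15781997]), 'torque': array([-0.02173555, -0.00159339, -0.01717552]), 'grip_width': 0.08526355520626507}
scene [ 1.16178292 -0.64666907  0.78497063] [ 0.89644197 -0.01777091  0.79211233] 376.2565465749767
side [ 0.1890149  -0.81886001  0.63771325] [ 1.00715278  0.01969858 -0.45045306] 375.788121946179
{'fx': 342.7420819253957, 'fy': 342.7420819253957, 'cx': 254.6001751795856, 'cy': 199.2466515184965, 'distortion': array([-0.07156507,  0.        ,  0.        ,  0.        ,  0.        ]), 'tool_from_camera': array([[ 9.99999417e-01, -1.07949820e-03, -2.04112075e-05,
        -8.67630200e-04],
       [ 2.62835925e-04,  2.61728527e-01, -9.65141497e-01,
        -1.42438734e-01],
       [ 1.04721071e-03,  9.65140929e-01,  2.61728658e-01,
         6.64730897e-02],
       [ 0.00000000e+00,  0.00000000e+00,  0.00000000e+00,
         1.00000000e+00]])}
```

View pics/scene0.png

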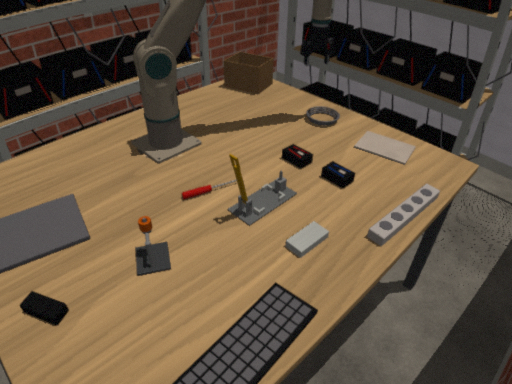

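View pics/side0.png

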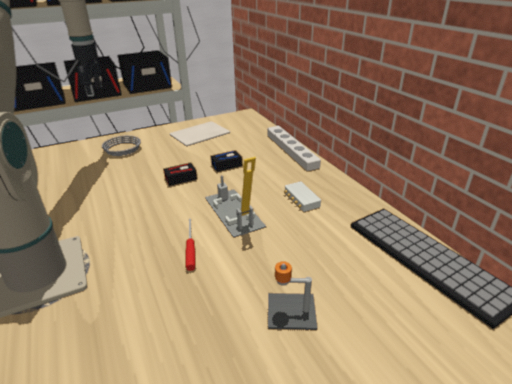

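The scene picture shows the red decoder at (297,155), the blue one at (338,174), the cradle at (262,200) with its catch pin at (281,180), the bar upright at (238,180), and the collar at (145,224). Next I'll measure these from depth.

```bash
cat > m.py <<'E'
from h import *
def rect(P,ref,r,z0,z1,m=None):
    q=P.reshape(-1,3); ok=(np.linalg.norm(q[:,:2]-ref[:2],axis=1)<r)&(q[:,2]>z0)&(q[:,2]<z1)
    if m is not None: ok&=m.ravel()
    q=q[ok]; (c,s,a)=cv2.minAreaRect((q[:,:2]*1000).astype(np.float32)); return len(q),np.round(c,1),np.round(s,1),round(a,1),np.round(np.median(q[:,2])*1000,1)
if __name__=='__main__':
  pts={'scene':dict(red=(297,153),blue=(338,172),cr=(264,200),split=(307,238),hookb=(153,258)),
     'side':dict(red=(180,173),blue=(226,160),cr=(232,212),split=(302,196),hookb=(290,310))}
  for n in pts:
    f=np.load(n+'0.npz'); P=f['P']; im=f['im'].astype(int)
    print(n)
    for k,(u,v) in pts[n].items():
        p=np.nanmedian(P[v-2:v+3,u-2:u+3].reshape(-1,3),axis=0); 
        z={'red':(.034,.046),'blue':(.034,.046),'cr':(.003,.010),'split':(.02,.032),'hookb':(.004,.013)}[k]
        print(k,np.round(p,3),rect(P,p,.13 if k=='cr' else .09 if k=='hookb' else .075,*z))
    r,g,b=im[...,0],im[...,1],im[...,2]
    # orange collar / yellow bar
    near=(P[...,2]>.02)
    o=(r>150)&(g>50)&(g<130)&(b<70)&near&(P[...,2]>.08); q=P[o]; print('collar',len(q),np.round(np.nanmedian(q,0),3),np.round(np.nanpercentile(q,[2,98],axis=0),3))
    top=P[o&(P[...,2]>.122)]; print(' top',len(top),np.round(np.nanmedian(top,0),3), np.round((np.nanmin(top,0)+np.nanmax(top,0))/2,3))
    y=(r>110)&(g>.6*r)&(b<.35*r)&(P[...,2]>.06)&(P[...,0]>.2); q=P[y]; print('bar',len(q),np.round(np.nanpercentile(q,[2,50,98],axis=0),3))
    s=np.argsort(q[:,2]); print(' low',np.round(q[s[:20]].mean(0),3),'high',np.round(q[s[-20:]].mean(0),3))
    rs=(r>150)&(g<60)&(b<60)&(P[...,2]>.005); q=P[rs]; print('redsd',len(q),np.round(np.nanpercentile(q,[5,50,95],axis=0),3))
E
python3 m.py
```

```text
scene
red [0.444 0.276 0.039] (273, array([439.3, 283.4]), array([ 66.5, 102.7]), 88.7, np.float64(39.3))
blue [0.621 0.29  0.04 ] (316, array([614.3, 300.5]), array([66.5, 98.9]), 89.0, np.float64(39.3))
cr [0.522 0.029 0.005] (960, array([534.3,  27.6]), array([179.2, 236.2]), 14.8, np.float64(5.2))
split [ 0.74  -0.02   0.027] (694, array([734.4, -10. ]), array([122.2,  62.3]), 88.3, np.float64(26.7))
hookb [ 0.517 -0.38   0.037] (826, array([ 515.9, -361.5]), array([135.7, 157.2]), 67.7, np.float64(7.6))
collar 53 [ 0.469 -0.353  0.129] [[ 0.453 -0.371  0.127]
 [ 0.523 -0.095  0.231]]
 top 53 [ 0.469 -0.353  0.129] [ 0.491 -0.233  0.179]
bar 19 [[ 0.47  -0.343  0.119]
 [ 0.519 -0.097  0.23 ]
 [ 0.535 -0.088  0.231]]
 low [ 0.517 -0.122  0.211] high [ 0.517 -0.122  0.211]
redsd 65 [[ 0.336 -0.146  0.02 ]
 [ 0.349 -0.106  0.024]
 [ 0.362 -0.07   0.026]]
side
red [0.433 0.257 0.039] (312, array([438.8, 283.1]), array([67.8, 99.9]), 89.7, np.float64(40.5))
blue [0.603 0.273 0.038] (274, array([613.3, 300.1]), array([ 65.9, 102.5]), 87.8, np.float64(40.4))
cr [0.513 0.017 0.006] (1073, array([508.4,  15.8]), array([238. , 248.1]), 41.8, np.float64(6.5))
split [ 0.722 -0.028  0.027] (457, array([732.2, -13.5]), array([115.8,  61.6]), 87.8, np.float64(26.7))
hookb [ 0.481 -0.368  0.008] (1583, array([ 485.7, -366. ]), array([ 94.5, 144.3]), 61.5, np.float64(8.6))
collar 84 [ 0.463 -0.359  0.128] [[ 0.45  -0.373  0.106]
 [ 0.532 -0.07   0.228]]
 top 81 [ 0.463 -0.36   0.128] [ 0.491 -0.23   0.176]
bar 389 [[ 0.456 -0.366  0.066]
 [ 0.519 -0.082  0.144]
 [ 0.532 -0.06   0.231]]
 low [ 0.521 -0.06   0.066] high [ 0.521 -0.098  0.23 ]
redsd 207 [[ 0.329 -0.153  0.021]
 [ 0.345 -0.12   0.025]
 [ 0.361 -0.073  0.027]]
```

Request:
drive_tool --claw '[1,1,1,1,1,1,1,1,1,1]' --pt "180 -310 90" --pt "180 -310 90" --pt "180 -310 90" --pt "180 -310 90" --pt "180 -310 90" --pt "180 -310 90" --pt "180 -310 90" --pt "180 -310 90" --pt "180 -310 90" --pt "180 -310 90" --roll '[22.7,22.7,22.7,22.7,22.7,22.7,22.7,22.7,22.7,22.7]'

```text
t: 0.98
position: [0.436, 0.2818, 0.3231]
tool_rot: [-1.576, 0.003, 1.559]
ft_force: [0.6, -0.7, -0.2]
grip_width: 0.086
```

```bash
python3 - <<'E'
from h import *
from m import rect
print(sense()['position'],sense()['tool_rot'])
im,d,K,D,T=cam('wrist');P=cloud(d,K,D,T);save('w1.png',im)
print(rect(P,np.array([.439,.283]),.075,.03,.05)); print(rect(P,np.array([.614,.3]),.075,.03,.05))
E
```

```text
[0.43600169 0.28175109 0.32305105] [-1.57605447  0.00319639  1.55878256]
(3889, array([436.4, 285.1]), array([62.1, 99.9]), 89.0, np.float64(39.9))
(2943, array([611. , 301.3]), array([ 61.9, 101.1]), 89.2, np.float64(39.7))
```

Request:
drive_tool --claw '[1,1,1,1,1,1,1,1,1,1]' --pt "40 -280 40" --pt "40 -280 40" --pt "40 -280 40" --pt "40 -280 40" --pt "40 -280 40" --pt "40 -280 40" --pt "40 -280 40" --pt "40 -280 40" --pt "40 -280 40" --pt "40 -280 40" --roll '[0,0,0,0,0,0,0,0,0,0]'

```text
t: 1.87
position: [0.4703, 0.0115, 0.3609]
tool_rot: [-1.57, -0.001, 1.573]
ft_force: [-0.5, 0.5, -0.6]
grip_width: 0.0854
```

```bash
python3 - <<'E'
from h import *
print(sense()['position'],sense()['tool_rot'])
im,d,K,D,T=cam('wrist');P=cloud(d,K,D,T);save('w2.png',im);np.savez('w2.npz',im=im,P=P,T=T)
E
```

```text
[0.4703016  0.01150712 0.36087251] [-1.56979302e+00 -1.14153007e-03  1.57298760e+00]
```

View pics/w2.png

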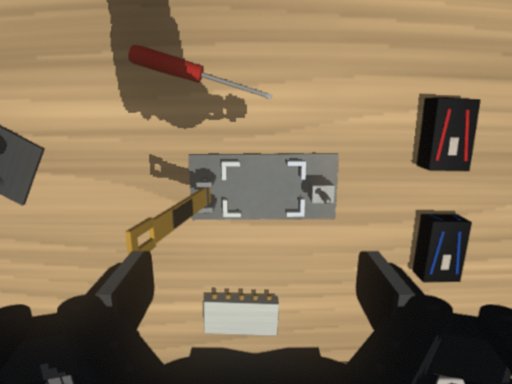

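The wrist picture shows the cradle plate at (189–338, 153–220) with its four white corner guides, the catch block at (322,192), and the bar leaning back towards (140,238). The blue decoder is at (442,247) and the red one at (448,133).

```bash
python3 - <<'E'
from h import *
f=np.load('w2.npz');P=f['P'];im=f['im'].astype(int)
sub=np.zeros(P.shape[:2],bool); sub[140:235,180:350]=1
sat=im.max(2)-im.min(2)
def mr(m):
    q=P[m]; c,s,a=cv2.minAreaRect((q[:,:2]*1000).astype(np.float32)); return m.sum(),np.round(c,1),np.round(s,1),round(a,2),np.round(np.median(q[:,2])*1000,1)
print('plate',mr(sub&(sat<25)&(P[...,2]>.002)&(P[...,2]<.010)))
br=sub&(sat<25)&(im.min(2)>120)
g=br&(P[...,2]>.013)&(P[...,2]<.027);g[:,310:]=0
print('guides',mr(g))
b=sub&(P[...,2]>.044)&(P[...,2]<.053)&(sat<40);b[:,:300]=0
print('block',mr(b))
b=sub&(P[...,2]>.056)&(sat<60);b[:,:300]=0
q=P[b];print('pin',len(q),np.round(np.median(q,0),4),np.round(q.min(0),4),np.round(q.max(0),4))
r,gg,bb=im[...,0],im[...,1],im[...,2]
y=(r>80)&(gg>.5*r)&(bb<.45*r)&(P[...,2]>.05);y[:,:110]=0;y[260:]=0;y[:,230:]=0
q=P[y];s=np.argsort(q[:,2]);print('bar',len(q),np.round(q[s[:30]].mean(0),4),np.round(q[s[-30:]].mean(0),4))
v=q-q.mean(0);u,w,vt=np.linalg.svd(v,full_matrices=False);print(vt[0],q.mean(0))
E
```

```text
plate (np.int64(7452), array([519.1,  23.8]), array([ 99. , 219.8]), 0.26, np.float64(5.9))
guides (np.int64(579), array([519.4,  24.3]), array([ 82.3, 119.7]), 0.4, np.float64(19.7))
block (np.int64(314), array([518.3, 105.2]), array([30.8, 23.8]), 89.96, np.float64(48.8))
pin 83 [0.5166 0.1023 0.0792] [0.5137 0.0991 0.0561] [0.5227 0.1083 0.0858]
bar 1363 [ 0.5187 -0.0556  0.0605] [ 0.5128 -0.0943  0.2368]
[ 0.01467387  0.2254644  -0.97414089] [ 0.51761973 -0.08209251  0.17376548]
```

Request:
drive_tool --claw '[1,1,1,1,1,1,1,1,1,1]' --pt "-33 273 -160" --pt "-33 273 -160" --pt "-33 273 -160" --pt "-33 273 -160" --pt "-33 273 -160" --pt "-33 273 -160" --pt "-33 273 -160" --pt "-33 273 -160" --pt "-33 273 -160" --pt "-33 273 -160" --roll '[-1,-1,-1,-1,-1,-1,-1,-1,-1,-1]'

```text
t: 2.75
position: [0.4351, 0.2856, 0.2]
tool_rot: [-1.568, 0.001, 1.561]
ft_force: [-0.2, -0.0, 0.4]
grip_width: 0.0855
```

Request:
drive_tool --claw '[1,1,1,1]' --pt "0 0 0" --pt "0 0 0" --pt "0 0 0" --pt "0 0 0" --roll '[0,0,0,0]'

```text
t: 3.08
position: [0.4382, 0.282, 0.202]
tool_rot: [-1.572, -0.001, 1.552]
ft_force: [-0.2, -0.4, 0.7]
grip_width: 0.0856
```

```bash
python3 - <<'E'
from h import *
from m import rect
print(sense()['position'],sense()['tool_rot'])
im,d,K,D,T=cam('wrist');P=cloud(d,K,D,T);save('w3.png',im)
print(rect(P,np.array([.439,.283]),.075,.036,.044)); print(rect(P,np.array([.614,.3]),.075,.036,.044))
E
```

```text
[0.43815308 0.2819988  0.20203126] [-1.57183345e+00 -5.04235111e-04  1.55202389e+00]
(7290, array([437.1, 285. ]), array([ 62.1, 100.1]), 89.3, np.float64(39.9))
(2966, array([591.9, 301.5]), array([62.6, 62.8]), 89.6, np.float64(39.7))
```

Request:
drive_tool --claw '[1,1,1,1,1,1,1,1,1,1]' --pt "-1 3 -40" --pt "-1 3 -80" --pt "-1 3 -120" --pt "-1 3 -150" --pt "-1 3 -175" --pt "-1 3 -190" --pt "-1 3 -197" --pt "-1 3 -197" --pt "-1 3 -197" --pt "-1 3 -197" --roll '[0.3,0.3,0.3,0.3,0.3,0.3,0.3,0.3,0.3,0.3]'

```text
t: 3.97
position: [0.4375, 0.2862, 0.0056]
tool_rot: [-1.573, -0.001, 1.559]
ft_force: [-0.9, 0.0, -0.0]
grip_width: 0.0855
```

Request:
drive_tool --claw '[-1,-1,-1,-1,-1,-1,-1,-1]' --pt "0 0 0" --pt "0 0 0" --pt "0 0 0" --pt "0 0 0" --pt "0 0 0" --pt "0 0 0" --pt "0 0 0" --pt "0 0 0" --roll '[0,0,0,0,0,0,0,0]' --grip_force 50

```text
t: 4.63
position: [0.4373, 0.2861, 0.0056]
tool_rot: [-1.572, -0.001, 1.559]
ft_force: [-0.0, -0.8, 5.5]
grip_width: 0.0613
```

Request:
drive_tool --claw '[-1,-1,-1,-1,-1,-1,-1,-1,-1,-1]' --pt "0 0 15" --pt "0 0 40" --pt "0 0 70" --pt "0 0 100" --pt "10 -20 120" --pt "20 -50 120" --pt "30 -80 120" --pt "40 -110 120" --pt "50 -140 120" --pt "60 -170 120" --roll '[0,0,0,-6,-12,-19,-26,-33,-40,-47]'

```text
t: 5.47
position: [0.4962, 0.1144, 0.1245]
tool_rot: [-1.57, 0.0, 0.733]
ft_force: [-0.0, -0.1, -4.2]
grip_width: 0.0612
```

Request:
drive_tool --claw '[-1,-1,-1,-1,-1,-1,-1,-1,-1,-1]' --pt "7 -25 0" --pt "14 -50 0" --pt "20 -75 0" --pt "22 -90 0" --pt "22 -92 0" --pt "22 -92 0" --pt "22 -92 0" --pt "22 -92 0" --pt "22 -92 0" --pt "22 -92 0" --roll '[-7,-14,-21,-28,-35,-42,-42.1,-42.1,-42.1,-42.1]'

```text
t: 6.3
position: [0.5184, 0.0243, 0.1243]
tool_rot: [-1.57, 0.0, 0.007]
ft_force: [-0.6, 0.1, -3.8]
grip_width: 0.0612
```

```bash
python3 - <<'E'
from h import *
s=sense();print(s['position'],np.degrees(s['tool_rot']),s['grip_width'])
im,d,K,D,T=cam('wrist');P=cloud(d,K,D,T);save('w4.png',im);np.savez('w4.npz',im=im,P=P)
sat=im.astype(int).max(2)-im.min(2)
q=P[(np.linalg.norm(P[...,:2]-[.519,.024],axis=2)<.07)&(P[...,2]>.10)&(P[...,2]<.20)]
print(len(q),np.percentile(q,[1,50,99],axis=0))
E
```

```text
[0.5183825  0.02428389 0.12432403] [-8.99709680e+01  1.26080628e-02  3.84677742e-01] 0.06117037131448941
56833 [[0.45729538 0.00331284 0.13400377]
 [0.51777465 0.03530865 0.15905916]
 [0.57841139 0.07293627 0.19940029]]
```

View pics/w4.png

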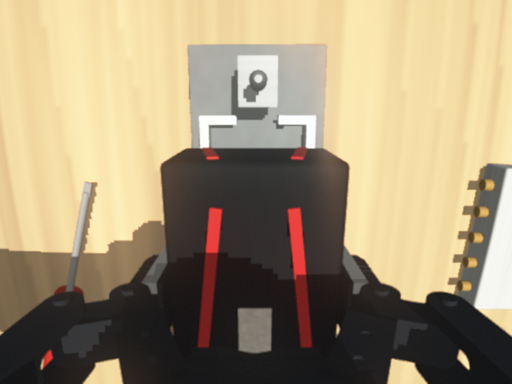

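The picture shows the decoder held level and lined up behind the cradle's far guides at (200–316, 120), with the catch pin at (258,80).

```bash
python3 - <<'E'
from h import *
f=np.load('w4.npz');P=f['P'];im=f['im'].astype(int)
sat=im.max(2)-im.min(2)
def mr(m):
    q=P[m]; c,s,a=cv2.minAreaRect((q[:,:2]*1000).astype(np.float32)); return m.sum(),np.round(c,1),np.round(s,1),round(a,2),np.round(np.median(q[:,2])*1000,1)
b=(P[...,2]>.046)&(P[...,2]<.052);b[115:]=0;b[:,:220]=0;b[:,300:]=0;print('block',mr(b))
b=(P[...,2]>.060)&(P[...,2]<.09);b[115:]=0;b[:,:220]=0;b[:,300:]=0;q=P[b];print('pin',len(q),q.min(0),q.max(0))
b=(P[...,2]>.003)&(P[...,2]<.009)&(sat<25);b[150:]=0;b[:,:180]=0;b[:,335:]=0;print('plate',mr(b))
b=(P[...,2]>.015)&(P[...,2]<.023)&(sat<25);b[150:]=0;b[:,:180]=0;b[:,335:]=0;print('guides',mr(b))
b=(P[...,2]>.155)&(P[...,2]<.163)&(im[...,0]<60);b[200:]=0;b[300:]=0;b[:,:140]=0;b[:,370:]=0;print('dec top',mr(b),P[b].max(0),P[b].min(0))
E
```

```text
block (np.int64(1698), array([518.8, 104.9]), array([24.2, 29.5]), 0.74, np.float64(48.8))
pin 322 [0.51399307 0.09881645 0.06003772] [0.52371525 0.10902924 0.08603003]
plate (np.int64(9965), array([518.8,  96.5]), array([98.7, 73.4]), 0.26, np.float64(5.8))
guides (np.int64(1085), array([519.2,  72.8]), array([82.5, 22.7]), 0.64, np.float64(19.7))
dec top (np.int64(3851), array([515.9,  66.5]), array([39.1, 13. ]), 0.66, np.float64(158.5)) [0.53551612 0.07303402 0.16088442] [0.49638957 0.05979413 0.15500928]
```

Request:
drive_tool --claw '[-1,-1,-1,-1,-1,-1,-1,-1,-1,-1]' --pt "0.5 1 -25" --pt "0.5 1 -50" --pt "0.5 1 -75" --pt "0.5 1 -90" --pt "0.5 1 -98" --pt "0.5 1 -103" --pt "0.5 1 -107" --pt "0.5 1 -110" --pt "0.5 1 -112" --pt "0.5 1 -112.5" --roll '[0,0,0,0,0,0,0,0,0,0]'

```text
t: 7.18
position: [0.5195, 0.0249, 0.0122]
tool_rot: [-1.571, -0.001, 0.004]
ft_force: [-1.1, -0.2, -4.6]
grip_width: 0.0612
```

Request:
drive_tool --claw '[-1,-1]' --pt "0 0 0" --pt "0 0 0" --roll '[0,0]'

```text
t: 7.35
position: [0.5194, 0.0248, 0.0123]
tool_rot: [-1.571, -0.001, 0.004]
ft_force: [-0.4, 0.2, -3.9]
grip_width: 0.0611
```

Request:
drive_tool --claw '[-1,-1,-1,-1]' --pt "0 0 -0.5" --pt "0 0 -1" --pt "0 0 -1" --pt "0 0 -1" --roll '[0,0,0,0]'

```text
t: 7.68
position: [0.5194, 0.0249, 0.0116]
tool_rot: [-1.57, -0.001, 0.004]
ft_force: [-1.6, 0.5, 5.4]
grip_width: 0.0612
```

Request:
drive_tool --claw '[0.5,0.6,0.8,1,1,1,1,1,1,1]' --pt "0 0 0" --pt "0 0 0" --pt "0 0 0" --pt "0 0 0" --pt "0 0 0" --pt "0 0 20" --pt "0 0 45" --pt "0 0 80" --pt "0 0 120" --pt "0 0 140" --roll '[0,0,0,0,0,0,0,0,0,0]'

```text
t: 8.52
position: [0.5206, 0.0244, 0.1544]
tool_rot: [-1.571, -0.004, 0.003]
ft_force: [0.7, 0.0, -0.2]
grip_width: 0.0854
```

Request:
drive_tool --claw '[-1,-1,-1,-1,-1]' --pt "0 0 100" --pt "0 0 100" --pt "0 0 100" --pt "0 0 100" --pt "0 0 100" --roll '[0,0,0,0,0]'

```text
t: 8.93
position: [0.5194, 0.0251, 0.2516]
tool_rot: [-1.57, -0.002, 0.004]
ft_force: [-0.6, -0.2, -0.8]
grip_width: 0.0254
```

```bash
python3 - <<'E'
from h import *
s=sense();print(s['position'],np.degrees(s['tool_rot']),s['grip_width'])
im,d,K,D,T=cam('wrist');P=cloud(d,K,D,T);save('w5.png',im);np.savez('w5.npz',im=im,P=P)
def mr(m):
    q=P[m]; c,s,a=cv2.minAreaRect((q[:,:2]*1000).astype(np.float32)); return m.sum(),np.round(c,1),np.round(s,1),round(a,2),np.round(np.median(q[:,2])*1000,1)
b=(P[...,2]>.041)&(P[...,2]<.049)&(np.linalg.norm(P[...,:2]-[.519,.024],axis=2)<.068);print(mr(b))
E
```

```text
[0.51939687 0.02505918 0.25156176] [-89.95367056  -0.1147351    0.24398357] 0.025436540204290252
(np.int64(5681), array([518.6,  32.5]), array([ 62.1, 117.7]), 0.18, np.float64(46.0))
```

View pics/w5.png

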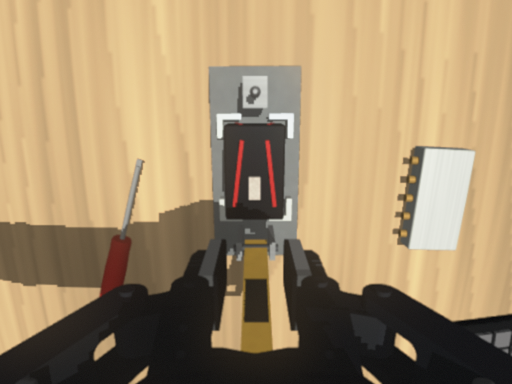

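The decoder is seated flat, with its top at 46 mm, between the guides at (218–293, 115–220). The bar lies clear behind it at (256,290). Next I'll go behind the bar with the fingers shut.

Request:
drive_tool --claw '[-1,-1,-1,-1,-1,-1,-1,-1,-1,-1]' --pt "0 0 35" --pt "0 0 55" --pt "0 -40 55" --pt "0 -80 55" --pt "0 -120 55" --pt "0 -160 55" --pt "0 -165 55" --pt "0 -165 15" --pt "0 -165 -25" --pt "0 -165 -52" --roll '[0,0,0,0,0,0,0,0,0,0]'

```text
t: 9.82
position: [0.5164, -0.1395, 0.1943]
tool_rot: [-1.569, 0.006, 0.003]
ft_force: [-0.3, 0.2, -0.5]
grip_width: -0.0002
```

Request:
drive_tool --claw '[-1,-1,-1,-1,-1,-1,-1,-1,-1]' --pt "0 0 0" --pt "0 20 0" --pt "0 40 0" --pt "0 60 0" --pt "0 70 0" --pt "0 90 -3" --pt "0 108 -7" --pt "0 125 -15" --pt "0 141 -25" --roll '[0,0,0,0,0,0,0,0,0]'

```text
t: 10.57
position: [0.52, 0.0013, 0.1745]
tool_rot: [-1.571, -0.002, 0.004]
ft_force: [0.5, -0.1, 2.1]
grip_width: -0.0001
```

Request:
drive_tool --claw '[-1,-1,-1,-1,-1,-1,-1,-1,-1,-1]' --pt "0 14 -12" --pt "0 26 -25" --pt "0 36 -40" --pt "0 43 -55" --pt "0 49 -71" --pt "0 52 -87" --pt "0 53 -99" --pt "0 54 -109" --pt "0 54 -115" --pt "0 54 -119" --roll '[0,0,0,0,0,0,0,0,0,0]'

```text
t: 11.4
position: [0.5188, 0.0548, 0.0542]
tool_rot: [-1.571, 0.001, 0.004]
ft_force: [-3.2, 0.9, 27.9]
grip_width: 0.0001
```

Request:
drive_tool --claw '[-1,-1,-1,-1]' --pt "0 0 -1" --pt "0 0 -2" --pt "0 0 -2.5" --pt "0 0 -2.5" --roll '[0,0,0,0]'

```text
t: 11.73
position: [0.5189, 0.0548, 0.0543]
tool_rot: [-1.569, -0.0, 0.003]
ft_force: [-5.0, 0.2, 17.9]
grip_width: -0.0001
```

Request:
drive_tool --claw '[-1,-1,-1,-1,-1,-1,-1,-1,-1,-1]' --pt "0 0 10" --pt "0 0 50" --pt "0 0 90" --pt "0 0 130" --pt "0 0 170" --pt "0 0 205" --pt "0 0 245" --pt "-6 -40 245" --pt "-12 -80 245" --pt "-18 -120 245" --roll '[0,0,0,0,0,0,0,0,0,0]'

```text
t: 12.57
position: [0.5012, -0.0663, 0.2988]
tool_rot: [-1.571, -0.003, 0.006]
ft_force: [0.3, -1.8, -0.3]
grip_width: -0.0
```

Request:
drive_tool --claw '[1,1,1,1,1,1,1,1,1,1]' --pt "-35 -275 -20" --pt "-35 -275 -20" --pt "-35 -275 -20" --pt "-35 -275 -20" --pt "-35 -275 -20" --pt "-35 -275 -20" --pt "-35 -275 -20" --pt "-35 -275 -20" --pt "-35 -275 -20" --pt "-35 -275 -20" --roll '[0,0,0,0,0,0,0,0,0,0]'

```text
t: 13.4
position: [0.4661, -0.3395, 0.2774]
tool_rot: [-1.57, -0.0, 0.004]
ft_force: [-0.7, -0.1, -0.8]
grip_width: 0.0856
```

```bash
python3 - <<'E'
from h import *
s=sense();print(s['position'],np.degrees(s['tool_rot']),s['grip_width'])
im,d,K,D,T=cam('wrist');P=cloud(d,K,D,T);np.savez('w6.npz',im=im,P=P)
im2,d2,K,D,T=cam('scene');P2=cloud(d2,K,D,T)
save('w6.png',np.hstack([im,cv2.resize(im2[120:240,180:340],(512,384))])[:,:,:] if 0 else im)
save('s6.png',cv2.resize(im2[140:230,200:320],(480,360)))
i=im.astype(int);r,g,b=i[...,0],i[...,1],i[...,2]
o=(r>100)&(g<.65*r)&(b<.4*r)&(P[...,2]>.09)
q=P[o];print(len(q),np.percentile(q,[1,50,99],axis=0))
t=q[(q[:,2]>.124)&(q[:,2]<.133)];print(cv2.minEnclosingCircle((t[:,:2]*1000).astype(np.float32)),len(t))
c=np.median(t,0)
m=(np.linalg.norm(P[...,:2]-c[:2],axis=2)<.012)&(P[...,2]>.131);print('prong',m.sum(),np.median(P[m],0),P[m].max(0),P[m].min(0))
E
```

```text
[ 0.46612222 -0.33950194  0.27738144] [-8.99390067e+01 -8.32490621e-03  2.16355022e-01] 0.08559541420401137
792 [[ 0.44995314 -0.36994534  0.11507743]
 [ 0.4663933  -0.35467893  0.12764672]
 [ 0.48100944 -0.34204244  0.12939235]]
((465.5882873535156, -358.0775451660156), 16.627330780029297) 748
prong 69 [ 0.46595078 -0.35756294  0.13310089] [ 0.46948241 -0.35374574  0.13567548] [ 0.46158363 -0.36192656  0.13109973]
```

View pics/w6.png

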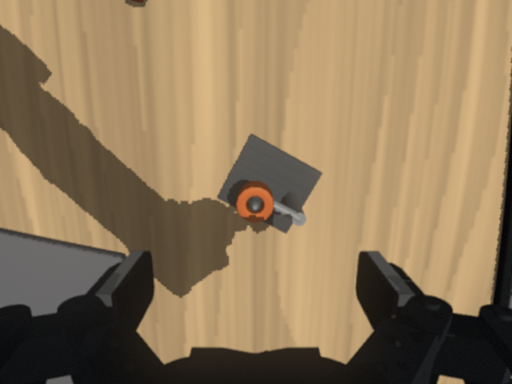

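View pics/s6.png

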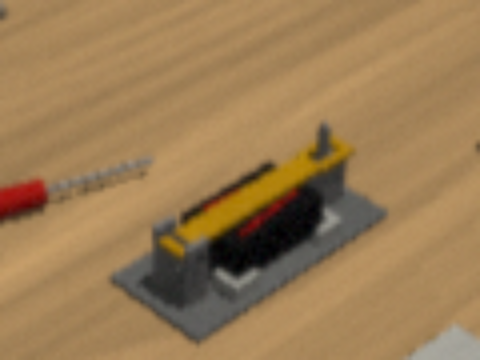

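The wrist picture shows the collar at (255,203) with the hook's arm off to its lower right. The scene crop shows the bar level over the decoder, with the pin standing through its slot at (322,140). Next I'll grip the collar.

Request:
drive_tool --claw '[1,1,1,1,1,1,1,1,1]' --pt "-0.5 -18 -30" --pt "-0.5 -18 -65" --pt "-0.5 -18 -100" --pt "-0.5 -18 -130" --pt "-0.5 -18 -155" --pt "-0.5 -18 -170" --pt "-0.5 -18 -178" --pt "-0.5 -18 -178" --pt "-0.5 -18 -178" --roll '[0,0,0,0,0,0,0,0,0]'

```text
t: 14.25
position: [0.4663, -0.3578, 0.0999]
tool_rot: [-1.571, -0.001, 0.005]
ft_force: [0.2, -0.8, 1.1]
grip_width: 0.0853
```

Request:
drive_tool --claw '[0,-0.1,-0.2,-1,-1,-1,-1,-1,-1,-1]' --pt "0 0 0" --pt "0 0 0" --pt "0 0 0" --pt "0 0 0" --pt "0 0 0" --pt "0 0 0" --pt "0 0 0" --pt "0 0 0" --pt "0 0 0" --pt "0 0 0" --roll '[0,0,0,0,0,0,0,0,0,0]' --grip_force 30

```text
t: 15.08
position: [0.466, -0.3584, 0.1002]
tool_rot: [-1.571, -0.001, 0.004]
ft_force: [0.0, 1.5, 5.5]
grip_width: 0.0337
```

Request:
drive_tool --claw '[-1,-1,-1,-1,-1,-1,-1,-1]' --pt "0 0 5" --pt "0 0 15" --pt "0 0 28" --pt "0 0 42" --pt "0 0 60" --pt "0 0 80" --pt "0 0 80" --pt "0 0 80" --roll '[0,0,0,0,0,0,0,0]'

```text
t: 15.75
position: [0.4661, -0.3588, 0.1808]
tool_rot: [-1.572, -0.002, 0.004]
ft_force: [-0.5, -1.2, -0.8]
grip_width: 0.0339
```

Request:
drive_tool --claw '[-1,-1,-1,-1,-1,-1,-1,-1,-1,-1]' --pt "4 35 0" --pt "8 70 0" --pt "12 105 0" --pt "16 140 0" --pt "20 175 0" --pt "24 210 0" --pt "28 245 0" --pt "32 280 0" --pt "36 315 0" --pt "40 350 0" --roll '[0,0,0,0,0,0,0,0,0,0]'

```text
t: 16.58
position: [0.5047, -0.0064, 0.1786]
tool_rot: [-1.571, 0.002, 0.004]
ft_force: [-0.3, -0.2, -1.7]
grip_width: 0.0335
```

Request:
drive_tool --claw '[-1,-1,-1,-1,-1,-1,-1,-1]' --pt "4 35 0" --pt "8 65 0" --pt "11 85 0" --pt "13 93 0" --pt "13 93 -20" --pt "13 93 -40" --pt "13 93 -40" --pt "13 93 -40" --roll '[0,0,0,0,0,0,0,0]'

```text
t: 17.25
position: [0.5176, 0.0834, 0.1385]
tool_rot: [-1.572, 0.003, 0.002]
ft_force: [-0.7, 1.0, -0.7]
grip_width: 0.0337
```

```bash
python3 - <<'E'
from h import *
s=sense();print(s['position'],np.degrees(s['tool_rot']),s['grip_width'])
im,d,K,D,T=cam('wrist');P=cloud(d,K,D,T);np.savez('w7.npz',im=im,P=P);save('w7.png',im)
i=im.astype(int);r,g,b=i[...,0],i[...,1],i[...,2]
o=(r>100)&(g<.65*r)&(b<.4*r)&(P[...,2]>.09)
q=P[o];print(len(q),np.percentile(q,[1,50,99],axis=0))
zt=np.percentile(q[:,2],98);t=q[q[:,2]>zt-.004];print(zt,cv2.minEnclosingCircle((t[:,:2]*1000).astype(np.float32)),len(t))
for n in('scene','side'):
    im2,d2,K,D,T=cam(n);P2=cloud(d2,K,D,T);np.savez(n+'7.npz',im=im2,P=P2)
    save(n+'7.png',im2)
E
```

```text
[0.51755974 0.08336475 0.13854673] [-90.07606322   0.16606145   0.12160531] 0.03371805154552131
4649 [[0.50233133 0.0691451  0.14212508]
 [0.51886616 0.09083497 0.16587412]
 [0.53193086 0.10027208 0.16746286]]
0.16723152890385515 ((498.8721618652344, 82.0034408569336), 34.27963638305664) 3727
```

View pics/w7.png

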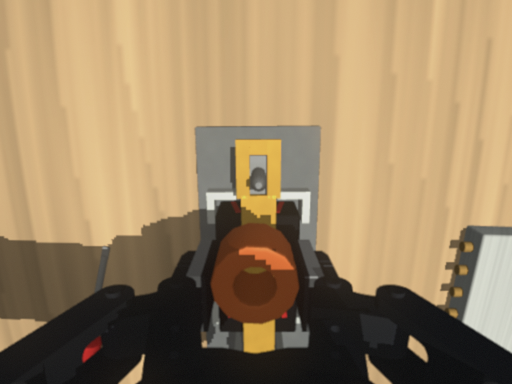

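The picture shows the collar upright in the fingers at (255,275), and the pin through the slot at (258,180).

```bash
python3 - <<'E'
from h import *
f=np.load('w7.npz');P=f['P'];im=f['im'];i=im.astype(int);r,g,b=i[...,0],i[...,1],i[...,2]
o=(r>60)&(g<.65*r)&(b<.4*r)&(P[...,2]>.09);o[:,:200]=0;o[:,310:]=0;o[340:]=0;o[:205]=0
t=P[o&(P[...,2]>.1635)&(P[...,2]<.171)];print(cv2.minEnclosingCircle((t[:,:2]*1000).astype(np.float32)),t.min(0),t.max(0),len(t))
w=P[o];print('outer y max by z',[(z,round(w[abs(w[:,2]-z)<.002][:,1].max(),4)) for z in(.142,.148,.155,.162)])
m=(P[...,2]>.06)&(P[...,2]<.09);m[:150]=0;m[205:]=0;m[:,:235]=0;m[:,282:]=0
q=P[m];print('pin',len(q),np.median(q,0),q.min(0),q.max(0))
for z in(.065,.07,.075,.08,.084):
    k=q[abs(q[:,2]-z)<.003]; print(z,len(k),k[:,:2].mean(0) if len(k) else 0,k[:,1].max() if len(k) else 0)
E
```

```text
((517.0997924804688, 83.73892974853516), 16.971561431884766) [0.50055312 0.06751842 0.16350684] [0.53361853 0.10052176 0.16834044] 4331
outer y max by z [(0.142, np.float64(0.1004)), (0.148, np.float64(0.1004)), (0.155, np.float64(0.1004)), (0.162, np.float64(0.1004))]
pin 280 [0.5187834  0.1059307  0.08067622] [0.51393432 0.09904016 0.06005337] [0.52376042 0.10894696 0.08658431]
0.065 22 [0.51895839 0.10788668] 0.10894695736539659
0.07 26 [0.51879151 0.10788002] 0.10881585283358108
0.075 32 [0.51860257 0.10763137] 0.10873507995780582
0.08 148 [0.51883416 0.10490484] 0.10879433530828668
0.084 127 [0.51893413 0.10450585] 0.10826791927241414
```

Request:
drive_tool --claw '[-1,-1,-1,-1,-1,-1,-1,-1,-1,-1]' --pt "1.6 20.6 0" --pt "1.6 20.6 -15" --pt "1.6 20.6 -30" --pt "1.6 20.6 -42" --pt "1.6 20.6 -50" --pt "1.6 20.6 -56" --pt "1.6 20.6 -62" --pt "1.6 20.6 -66" --pt "1.6 20.6 -66" --pt "1.6 20.6 -66" --roll '[0,0,0,0,0,0,0,0,0,0]'

```text
t: 18.23
position: [0.5204, 0.1053, 0.0735]
tool_rot: [-1.571, -0.0, 0.004]
ft_force: [-0.4, 0.1, 0.4]
grip_width: 0.0337
```

Request:
drive_tool --claw '[-1,-1,-1,-1,-1,-1]' --pt "-1 -1 -5" --pt "-1 -1 -10" --pt "-1 -1 -14" --pt "-1 -1 -17" --pt "-1 -1 -18" --pt "-1 -1 -18" --roll '[0,0,0,0,0,0]'

```text
t: 18.73
position: [0.519, 0.1043, 0.055]
tool_rot: [-1.571, 0.001, 0.004]
ft_force: [0.7, -0.4, -0.7]
grip_width: 0.0334
```

Request:
drive_tool --claw '[-1,-1,-1]' --pt "0 0 -0.7" --pt "0 0 -1.3" --pt "0 0 -1.3" --roll '[0,0,0]'

```text
t: 18.98
position: [0.5193, 0.1044, 0.0546]
tool_rot: [-1.57, -0.0, 0.004]
ft_force: [-1.1, 0.0, 4.7]
grip_width: 0.0336
```

Request:
drive_tool --claw '[0,0.3,0.6,0.6,0.6,0.6,0.6,0.6,0.6,0.6]' --pt "0 0 0" --pt "0 0 0" --pt "0 0 0" --pt "0 0 0" --pt "0 0 20" --pt "0 0 50" --pt "0 0 90" --pt "0 0 130" --pt "0 0 170" --pt "0 -60 210" --roll '[0,0,0,0,0,0,0,0,0,0]'

```text
t: 19.82
position: [0.5208, 0.0771, 0.2502]
tool_rot: [-1.566, -0.004, 0.015]
ft_force: [1.9, -0.2, -0.8]
grip_width: 0.0677
```

Request:
drive_tool --claw '[0.6,0.6,0.6,0.6]' --pt "0 -20 0" --pt "0 -20 0" --pt "0 -20 0" --pt "0 -20 0" --roll '[0,0,0,0]'

```text
t: 20.15
position: [0.5187, 0.0506, 0.2466]
tool_rot: [-1.57, 0.001, 0.004]
ft_force: [0.3, -0.2, -1.5]
grip_width: 0.0686
```

```bash
python3 - <<'E'
from h import *
from m import rect
s=sense();print(s['position'],s['grip_width'])
im,d,K,D,T=cam('wrist');P=cloud(d,K,D,T);save('w8.png',im)
i=im.astype(int);r,g,b=i[...,0],i[...,1],i[...,2]
o=(r>80)&(g<.55*r)&(b<.4*r)&(P[...,2]>.06)&(np.linalg.norm(P[...,:2]-[.519,.1045],axis=2)<.03)
t=P[o];t=t[t[:,2]>.078];print('collar top',np.median(t[:,2]),cv2.minEnclosingCircle((t[:,:2]*1000).astype(np.float32)))
y=(r>80)&(g>.6*r)&(b<.45*r)&(P[...,2]>.045)&(P[...,2]<.08)&(abs(P[...,0]-.519)<.02);q=P[y];print('bar',len(q),np.polyfit(q[:,1],q[:,2],1),np.median(q[:,2]))
im,d,K,D,T=cam('scene');P=cloud(d,K,D,T)
print('blue',rect(P,np.array([.614,.3]),.075,.034,.046));print('split',rect(P,np.array([.734,-.01]),.075,.02,.032))
i=im.astype(int);r,g,b=i[...,0],i[...,1],i[...,2];rs=(r>150)&(g<60)&(b<60)&(P[...,2]>.005)&(P[...,0]<.4);print('sd',np.median(P[rs],0))
E
```

```text
[0.51872115 0.0505887  0.24656009] 0.06862154922747497
collar top 0.08204608807322505 ((517.5560913085938, 101.33621215820312), 15.164069175720215)
bar 3628 [0.00292159 0.05423606] 0.054330070190652
blue (321, array([614.1, 301. ]), array([68.4, 99.3]), 88.2, np.float64(39.3))
split (696, array([731. , -10.1]), array([123.4,  67.1]), 88.2, np.float64(26.8))
sd [ 0.34406692 -0.12775111  0.02382186]
```

View pics/w8.png

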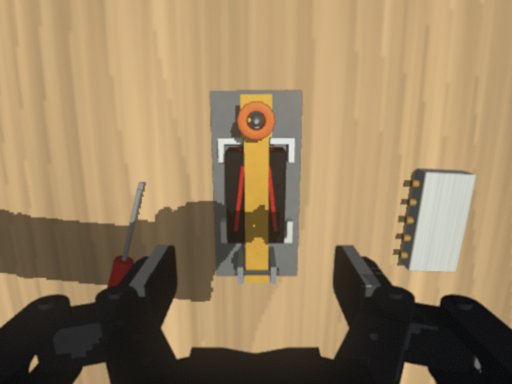

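The collar is down on the bar with the pin through it at (256,121). The bar is level (slope 0.003) and the robot is clear of everything.

```bash
python3 -c "
from bench import hand_in
print(hand_in())"
```

```text
the job is handed in; nothing more can be done
None
```

The job is done and handed in at about 20 s of the 72 s allowed; `hand_in()` reports no verdict. I put the red-striped decoder into the cradle and swung the bar home. Then I lifted the collar off its hook and set it over the catch pin, down on the bar.

**Last checks:**
- **Decoder:** its top measured 46 mm when it was set down, as expected for lying flat on the bed. The last picture shows it between the corner guides.
- **Bar:** level at 54.3 mm, slope 0.003, with the pin through its slot.
- **Collar:** its top measured 82 mm, so its underside is within about 1 mm of the bar's top, and the pin stands through its bore. The centre from the last fit disagreed, about 3 mm off the pin axis in y. That fit caught only part of the rim (15 mm radius instead of 17), so I don't trust it. The bore allows at most about 3 mm either way.
- **Other decoder and splitter box:** the readings moved 0.5 mm and about 3 mm, which is within camera noise.
- **Screwdriver:** the scene camera's median on its handle was about 22 mm further along its length than at the start. Part of it was hidden from the camera, and nothing I did came near it. I did not measure its position more closely.

The bar was pressed against its stop with up to 28 N by the fingertips. No move was refused.

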